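# Clear a toppled-housing jam on the conveyor lane

## Robot

A 6-joint arm with a two-finger parallel gripper is mounted at the origin on the work surface. World frame = base frame: x ahead of the robot, y to its left, z up, the work surface at z = 0. Lengths are in m, angles in rad, forces in N, time in s.
With the tool pointing down it reaches from about 0.275 to 0.825 m from the base axis. Payload 4.9 kg.
Tool frame: the origin (TCP) lies midway between the tips of the shut fingers; the grasp point (between the pads) lies 19 mm behind it (grip_point_offset is the distance from the TCP to the grasp point, in m); z points along the fingers, y is the line along which they close (so a half turn about z gives the same grasp; the last joint's range is limited). The gripper opens to 85 mm and grips with 20 to 120 N. Pads are 22 mm wide; open, the fingers measure 114 mm over their backs; the gripper's body (76 mm by 85 mm) begins 54 mm behind the grasp point. The pads swing forward as they close: fully open they stand 13 mm farther back than shut.
Start: joints at [-1.324, 0.326, -0.193, 1.052, 0, 1.437], TCP at [0.204, -0.511, 0.231] pointing down, gripper open.
Joint ranges: [-2.65, 2.65], [-0.97, 1.79], [-1.3, 1.35], [-1.93, 2.1], [-1.47, 1.37], [-3.14, 3.14]. Speed limits (rad/s): [2.57, 2.57, 3.14, 3.14, 3.14, 3.14].

## Interface

Orientations are given as a rotation vector (axis times angle).
In Python, from cell import * gives the robot as it stands. Calls block until the motion is done:
- movep(position, orientation): joint-space move of the TCP to a pose.
- move_l(position, velocity=0.15, rot=None, until_force=None): straight line of the TCP; rot=None keeps the orientation; velocity is the mean speed in m/s. With until_force (N) it stops when the force on the tool has changed by that much, and returns True; else False.
- set_joints(angles): joint-space move.
- let_go() and grab(newtons=None): open the fingers fully, or close them until they stop; newtons is the grip in N (None keeps the last).
- sleep(seconds).
- ik(position, orientation): joint angles nearest the present ones, or None.
- get_state(): the state.
- grab_frame(name): name is "scene" or "top" or "wrist"; returns a dict with "img" (480x640x3 uint8, red, green, blue), "fx", "fy", "cx", "cy" (pixels), "cam_to_world" (4x4, takes a point from camera to world coordinates); the wrist camera has in their place "T_tool_cam" (4x4, takes a point from camera to tool coordinates, whose origin is the TCP and whose axes are the flange's). Camera axes: x right, y down, z forward; pixel columns grow to the right and rows downward; lengths in m; the calibration is good to about 2 mm. A picture is of the moment at which its call begins: read the wrist's pose just before it. There is no depth.
A pose or a line that the arm cannot do raises MotionError and nothing moves.
- sign_off(): hands the job in; it is judged then, once.
Trained networks look in the newest picture that a camera, given by its name, has taken for a name from the list of things; names that differ only in an ending like _2 or _b are one class to them, and where a whole thing is asked for, a point or a joint stands for the part that bears it (a point fixed in the world has none). Each returns a list of dicts, best first, with "score" (0 to 1); they miss things now and then, are a little off and sometimes report something else, mostly with a low value. They report only what shows in the picture. A call takes as long as a camera call. They do not tell look-alikes from the thing itself.
- spot_in(camera, name): "centre" ([column, row] in pixels, amid what is visible of it).
- silhouettes(camera, name): "mask" (480x640 bool, what is visible of it) and "centre" ([column, row] in pixels, amid what is visible of it).
- tip_of(camera, name): "centre" ([column, row] in pixels: a listed point, or the origin of a listed thing).
The state is a dict: "clock": time; "q": joint angles; "joint_velocities": joint speeds; "tau": joint torques, N m; "position": TCP position; "eef_rot": TCP orientation; "contact_force": force on the tool from outside, world axes, zero at the start; "wrist_torque": the same for the moment, N m; "finger_gap": opening from 0.0 (shut) to 1.0 (fully open); "grasp_force": force on a finger pad.
Only numpy, scipy, OpenCV 4.12 (cv2) and the standard library are available. Lean on these libraries where they do the work, as an engineer would, in place of code of your own. Each camera call takes 0.05 s, during which the arm holds its last target. There are 200 camera calls.

## Task

Two speaker housings have toppled over on the halted conveyor lane. First turn the speed knob on the control box fully anticlockwise to its end stop so that the belt cannot restart; then stand both toppled housings upright on the belt, carry loop up, setting them down rather than dropping them. Leave the housings that are still standing where they are.

Things in the scene. Friction and masses are not known exactly. Their poses are not given: they have to be found in the camera images.
- lane: Fixed conveyor lane. Origin at bench height under the belt's middle; y runs along the lane (belt 660 mm long), x across. The flat grey belt is 50 mm above the bench, 132 mm wide between aluminium rails 8 mm thick that stand 8 mm above it. Five housings are in line on it: standing, toppled, standing, toppled, standing.
- tipped1: One of two toppled speaker housings lying flat along the lane: black rounded block, 56 wide (y), 48 thick (z), 125 mm long (x), plus a 20 mm high carry loop (46 mm across) on its top end; 0.35 kg, mass centre 47 mm from the base. Origin on its long axis, 72 mm from the base face; x points from base to loop. It lies with y level, axis 24 mm above the belt, some 30 mm of free lane past each end.
- tipped2: Second of two toppled speaker housings lying flat along the lane: black rounded block, 56 wide (y), 48 thick (z), 125 mm long (x), plus a 20 mm high carry loop (46 mm across) on its top end; 0.35 kg, mass centre 47 mm from the base. Origin on its long axis, 72 mm from the base face; x points from base to loop. It lies with y level, axis 24 mm above the belt, some 30 mm of free lane past each end.
- tipped1_base (a point): Centre of the base face of tipped1; same axes as its body.
- tipped2_base (a point): Centre of the base face of tipped2; same axes as its body.
- tipped1_top (a point): Top of the carry loop of tipped1, on the long axis.
- tipped2_top (a point): Top of the carry loop of tipped2, on the long axis.
- standing1: A housing of the same kind that stands upright in the lane, at the -y end of the row: 56 mm across the lane, 48 mm along it, 145 mm tall with the loop. Origin at the centre of its base; z up. To be left alone.
- standing2: A housing of the same kind that stands upright in the lane, in the middle of the row: 56 mm across the lane, 48 mm along it, 145 mm tall with the loop. Origin at the centre of its base; z up. To be left alone.
- standing3: A housing of the same kind that stands upright in the lane, at the +y end of the row: 56 mm across the lane, 48 mm along it, 145 mm tall with the loop. Origin at the centre of its base; z up. To be left alone.
- control: Fixed grey control box of the belt, 110 x 120 x 45 mm, between the robot and the lane. Origin on the bench under its middle, z up. A white dash on its top, towards its -x side, marks the off end of the knob's scale; a ring of white dots marks the rest.
- speed (a joint): Angle of the speed knob in rad: 0 at its anticlockwise end stop (off), growing clockwise seen from above, to 4.7. It stays where it is left (friction about 0.04 N m). At 0 the white mark on the bar points at the white dash on the box.
- speed_grip (a point): On the vertical axis of the knob, 82 mm above the bench, at the height to grip. The knob is a 64 mm black disc with an upright bar grip 61 mm long, 14 mm thick, whose top is 89 mm above the bench, free down to 59 mm; this point's x axis lies along the bar and turns with it.
Things that resemble listed ones, but are neither listed nor needed, are in the scene too. What is shaped like the tipped2 but green is not meant. What is shaped like the control but pink is not meant.

How it is judged:
On the way, in this order (a step that is already met when the one before it is completed fails the run):
1. the speed knob is at its anticlockwise end stop while both toppled housings still lie (value of joint speed below 0.12 rad and angle between each of tipped1, tipped2's own x axis and vertical above 1.2 rad), for 0.2 s.
2. both toppled housings stand upright on the belt (angle between each of tipped1, tipped2's own x axis and vertical below 0.12 rad and z of tipped1_base in the frame of lane between 0.044 and 0.056 m and x of tipped1_base in the frame of lane between -0.05 and 0.05 m and y of tipped1_base in the frame of lane between -0.32 and 0.32 m and z of tipped2_base in the frame of lane between 0.044 and 0.056 m and x of tipped2_base in the frame of lane between -0.05 and 0.05 m and y of tipped2_base in the frame of lane between -0.32 and 0.32 m), for 0.2 s.
At the end, for the whole second after the job is handed in: Knob within 0.12 rad of its off stop. Toppled housings at rest, carry loop up, within 0.12 rad of vertical, base within 6 mm of belt height, within 50 mm of the lane's middle line and 320 mm of its middle. The other three within 0.1 rad of vertical and 30 mm of their starts (all of step 2 and value of joint speed below 0.12 rad and linear speed of each of tipped1, tipped2 below 0.03 m/s and angular speed of each of tipped1, tipped2 below 0.2 rad/s and angle between each of standing1, standing2, standing3's own z axis and vertical below 0.1 rad and distance of each of standing1, standing2, standing3 from where it was at the start of the episode below 0.03 m); the robot touches nothing.
It fails at once if a standing housing is knocked over (tilted by more than 0.4 rad) or shifted by more than 40 mm (angle between any of standing1, standing2, standing3's own z axis and vertical above 0.4 rad or distance of any of standing1, standing2, standing3 from where it was at the start of the episode above 0.04 m).
It fails at once if a toppled housing is dropped or flung (faster than 0.9 m/s) (linear speed of any of tipped1, tipped2 above 0.9 m/s).
It also fails if it takes over 69 s, if anything falls off the work surface, if the arm or the gripper's body presses on something with over 40 N, if the wrist force passes 120 N, or if a joint passes its speed limit or range.

## Working session

There is one attempt and no reset: what is moved stays moved. The work goes in short steps, each a Python script; the robot and the scene stay as the last script left them, time stands still between calls to the robot, and variables do not carry over. Pictures are saved under pics/ and viewed, at most 10 in all, crops included, and the job is handed in when it is done.

```bash
ls; mkdir -p pics; python3 - <<'E'
from cell import *
import cv2,numpy as np
for c in ("scene","top"):
    f=grab_frame(c); cv2.imwrite(f"pics/{c}0.png",f["img"][:,:,::-1])
    print(c,f["fx"],f["cx"],f["cy"],np.round(f["cam_to_world"],3).tolist())
    for n in ("tipped1","standing1","control","speed_grip"):
        print(n,[(np.round(d["centre"]).tolist(),round(d["score"],2)) for d in spot_in(c,n)])
    for n in ("tipped1_base","tipped1_top","speed_grip","control","lane"):
        print("tip",n,[(np.round(d["centre"]).tolist(),round(d["score"],2)) for d in tip_of(c,n)])
print(get_state()["clock"])
E
```

```text
pics
scene 592.1524518513787 316.8334313968392 233.69443696131685 [[-0.662, 0.536, -0.524, 0.996], [0.749, 0.454, -0.482, 0.506], [-0.021, -0.711, -0.703, 0.811], [0.0, 0.0, 0.0, 1.0]]
tipped1 [([311.0, 314.0], 0.93), ([207.0, 259.0], 0.78), ([236.0, 166.0], 0.7)]
standing1 [([146.0, 205.0], 0.88), ([260.0, 266.0], 0.8), ([392.0, 339.0], 0.7)]
control [([339.0, 252.0], 0.95), ([464.0, 257.0], 0.78)]
speed_grip [([466.0, 244.0], 0.73), ([342.0, 237.0], 0.56)]
tip tipped1_base [([280.0, 295.0], 0.75)]
tip tipped1_top [([350.0, 345.0], 0.93)]
tip speed_grip [([178.0, 237.0], 0.72), ([343.0, 222.0], 0.68), ([467.0, 234.0], 0.6), ([280.0, 298.0], 0.36)]
tip control [([460.0, 263.0], 0.78), ([341.0, 261.0], 0.7)]
tip lane [([264.0, 317.0], 0.63)]
top 471.8562937435792 317.8788456911869 239.10999636336433 [[-0.027, -0.99, 0.136, 0.369], [-0.999, 0.03, 0.02, 0.003], [-0.024, -0.136, -0.99, 0.972], [0.0, 0.0, 0.0, 1.0]]
tipped1 [([482.0, 291.0], 0.68), ([379.0, 179.0], 0.63), ([269.0, 191.0], 0.59)]
standing1 [([461.0, 162.0], 0.9), ([188.0, 198.0], 0.87), ([322.0, 181.0], 0.8)]
control [([318.0, 282.0], 0.97), ([230.0, 351.0], 0.65)]
speed_grip [([319.0, 285.0], 0.63), ([225.0, 354.0], 0.57)]
tip tipped1_base [([300.0, 189.0], 0.77), ([322.0, 191.0], 0.69)]
tip tipped1_top [([232.0, 193.0], 0.82), ([319.0, 283.0], 0.44)]
tip speed_grip [([224.0, 354.0], 0.71), ([318.0, 281.0], 0.7)]
tip control [([318.0, 282.0], 0.98), ([228.0, 352.0], 0.75)]
tip lane [([327.0, 194.0], 0.97)]
1.0
```

View pics/top0.png

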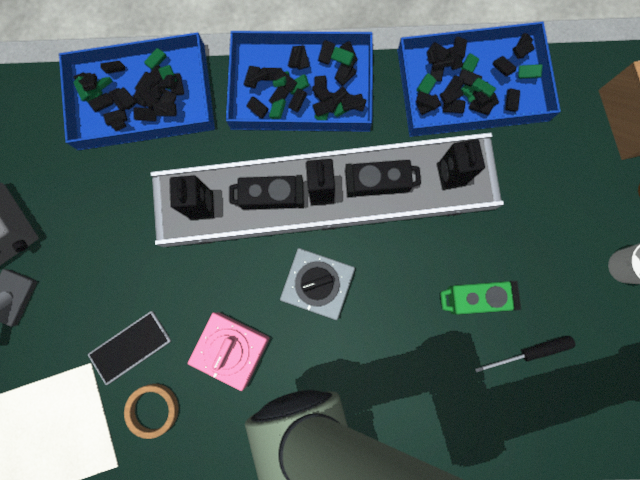

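View pics/scene0.png

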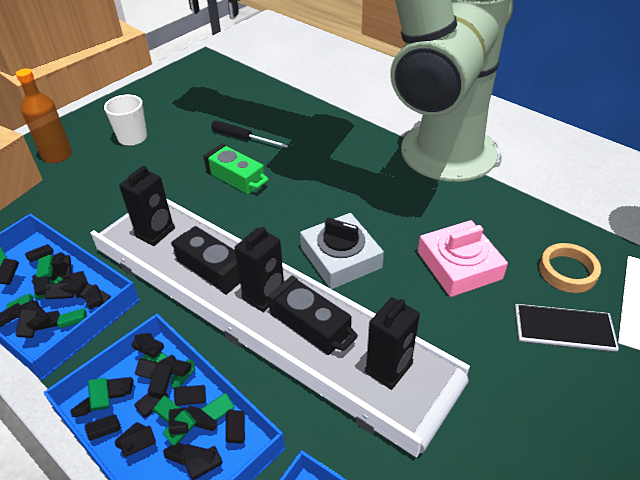

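The candidates in the top view:
- **Control:** grey box at (318,282). The pink box at (228,352) is a decoy.
- **Toppled housings:** two black ones in the lane. A is at (267,191) with its loop to the left, B is at (382,177) with its loop to the right. The green one at (480,298) is a decoy.
- **Standing housings:** at (190,198), (321,181) and (461,162).

I'll take the grey box and the two black housings, and check the choice with a close view.

```bash
cat > h.py <<'E'
from cell import *
import cv2,numpy as np
from scipy.spatial.transform import Rotation as R
def p2w(f,px,z,T=None):
    T=f["cam_to_world"] if T is None else T
    d=T[:3,:3]@np.array([(px[0]-f["cx"])/f["fx"],(px[1]-f["cy"])/f["fy"],1])
    return T[:3,3]+d*(z-T[2,3])/d[2]
def wrist(name=None):
    s=get_state(); f=grab_frame("wrist")
    M=np.eye(4); M[:3,:3]=R.from_rotvec(s["eef_rot"]).as_matrix(); M[:3,3]=s["position"]
    if name: cv2.imwrite(f"pics/{name}.png",f["img"][:,:,::-1])
    return f,M@np.array(f["T_tool_cam"])
def tool(z,y):  # rotation matrix with tool z along z, tool y along y
    z=np.array(z,float)/np.linalg.norm(z); y=np.array(y,float); y-=z*(y@z); y/=np.linalg.norm(y)
    return np.c_[np.cross(y,z),y,z]
rv=lambda M:R.from_matrix(M).as_rotvec()
E
python3 - <<'E'
from h import *
f=grab_frame("top"); f["cam_to_world"]=np.array(f["cam_to_world"])
for n,px,z in [("ctrl",(318,282),.045),("rail0",(155,175),.058),("rail1",(490,137),.058),("rail2",(158,242),.058),("rail3",(502,204),.058),("Atop",(232,193),.074),("Abase",(303,191),.074),("Btop",(419,176),.074),("Bbase",(346,179),.074)]:
    print(n,np.round(p2w(f,px,z),3))
for m in silhouettes("top","tipped1"):
    r=cv2.minAreaRect(np.argwhere(m["mask"])[:,::-1].astype(np.float32)); print(r,m["score"])
c=p2w(f,(318,282),.045)
s=get_state(); fw=grab_frame("wrist"); T=np.round(np.array(fw["T_tool_cam"]),3); print(T.tolist(),fw["fx"])
M=tool([0,0,-1],[0,1,0]); t=T[:3,3]
for zz in(.25,):
    for sg in (1,-1):
        M=tool([0,0,-1],[0,sg,0]); off=M@t; print(sg,off,ik([c[0]-off[0],c[1]-off[1],zz],rv(M)))
E
```

```text
ctrl [0.412 0.023 0.045]
rail0 [0.635 0.345 0.058]
rail1 [ 0.69  -0.328  0.058]
rail2 [0.499 0.336 0.058]
rail3 [ 0.553 -0.341  0.058]
Atop [0.589 0.186 0.074]
Abase [0.588 0.047 0.074]
Btop [ 0.611 -0.179  0.074]
Bbase [ 0.61  -0.037  0.074]
((382.4554748535156, 178.5123291015625), (34.091773986816406, 75.11070251464844), 85.84036254882812) 0.86
((265.80584716796875, 192.86875915527344), (32.8080940246582, 74.12835693359375), 88.02507019042969) 0.77
((479.711669921875, 297.7143859863281), (31.08979606628418, 79.9822006225586), 87.87889862060547) 0.59
((316.5, 283.5), (31.0, 31.0), 90.0) 0.2
[[-0.001, -0.965, -0.262, 0.066], [1.0, -0.001, -0.001, -0.0], [0.0, -0.262, 0.965, -0.143], [0.0, 0.0, 0.0, 1.0]] 389.93724777558515
1 [-0.066  0.     0.143] [-0.10530887  0.18085523 -0.33795118  1.05198992  0.         -0.10530887]
-1 [0.066 0.    0.143] [-0.14608985 -0.07590533 -0.61292146  1.0337802   0.          2.9955028 ]
```

```bash
python3 - <<'E'
from h import *
M=tool([0,0,-1],[0,1,0])
movep([0.388,0.023,0.25],rv(M))
f,T=wrist("w1")
for n,z in(("speed_grip",.082),("control",0)):
    for d in tip_of("wrist",n): print(n,np.round(d["centre"]),round(d["score"],2),np.round(p2w(f,d["centre"],z,T),3))
print(get_state()["clock"],get_state()["q"])
E
```

```text
speed_grip [560.  80.] 0.73 [0.282 0.203 0.082]
speed_grip [320. 248.] 0.6 [0.411 0.025 0.082]
control [418. 418.] 0.73 [0.647 0.141 0.   ]
control [320. 223.] 0.66 [0.408 0.024 0.   ]
control [506.  94.] 0.55 [0.284 0.202 0.   ]
3.3333 [-1.32579042e-01  9.03109036e-03 -5.32016055e-01  1.02987847e+00
 -7.06334821e-05 -1.31191221e-01]
```

View pics/w1.png

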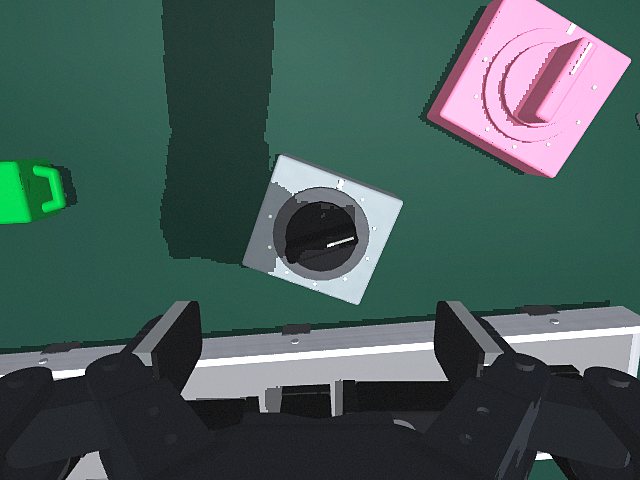

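The wrist view confirms the grey box with the black knob, centred at (320,240). The dash is at (340,184) and the bar's mark runs from (327,246) to (355,239), so the knob is about 54° (0.94 rad) clockwise of off. Pink and green are clearly the decoys.

```bash
python3 - <<'E'
from h import *
c=np.array([0.411,0.025]); a=np.deg2rad(14)
def pose(a): return rv(tool([0,0,-1],[np.cos(a),np.sin(a),0]))
movep([*c,.15],pose(a)); move_l([*c,.064],velocity=.1,until_force=15)
grab(30); s=get_state(); print(s["finger_gap"],s["position"],s["contact_force"],s["clock"])
for k in range(1,14):
    movep([*c,.064],pose(a+np.deg2rad(5*k))); s=get_state()
    print(5*k,np.round(s["wrist_torque"],2),np.round(s["contact_force"],1))
    if abs(s["wrist_torque"][2])>.5 and k>6: break
let_go(); move_l([*c,.15],velocity=.2)
M=tool([0,0,-1],[0,1,0]); movep([0.388,0.023,0.25],rv(M))
f,T=wrist("w2"); cv2.imwrite("pics/w2c.png",cv2.resize(f["img"][140:320,220:420,::-1],None,fx=3,fy=3)); print(get_state()["clock"])
# ik study for uprighting
L=np.array([-.081,.9967,0])
for nm,d,g in(("A",L,np.array([.594,.107,.074])),("B",-L,np.array([.604,-.1,.074]))):
  side=np.cross([0,0,1],d)
  for lean in(0,10,20,30):
    l=np.deg2rad(lean); z=-np.sin(l)*d+np.array([0,0,-np.cos(l)])
    for sy in(1,-1):
      M=tool(z,sy*side); q0=ik(g-0+.019*M[:,2],rv(M))
      for psi in range(-180,180,15):
        U=R.from_rotvec(np.deg2rad(psi)*np.array([0,0,1])).as_matrix()@R.from_rotvec(np.pi/2*np.cross(d,[0,0,1])).as_matrix()@M
        q=ik(np.array([.594,g[1],.125])+.019*U[:,2],rv(U)); q2=ik(np.array([.594,g[1],.25])+.019*U[:,2],rv(U))
        if q0 is not None and q is not None and q2 is not None: print(nm,lean,sy,psi,np.round(U[:,2],2),np.round(q0,2),np.round(q,2))
E
```

```text
0.15630371457392606 [0.40957972 0.02489749 0.06407104] [-3.48060793  0.4578576   6.09818851] 6.2083
5 [-0.1   0.84  0.03] [-4.   0.2  5.9]
10 [-0.09  0.78  0.06] [-5.  -0.1  6.4]
15 [-0.08  0.68  0.06] [-4.7 -0.5  6.5]
20 [-0.12  0.72 -0.01] [-3.5  0.   6.1]
25 [-0.02  0.7   0.05] [-4.1 -1.7  7. ]
30 [-0.01  0.71  0.03] [-3.5  0.5  5. ]
35 [-0.06  0.66  0.05] [-3.4 -0.4  6.9]
40 [-0.02  0.66  0.1 ] [-3.9  0.7  6.1]
45 [ 0.04  0.66 -0.01] [-3.3 -0.8  5.7]
50 [0.03 0.63 0.01] [-3.9 -0.1  6.3]
55 [0.06 0.64 0.02] [-3.6  0.7  5.3]
60 [ 0.06  0.49 -1.  ] [-2.8 -0.1  5.7]
11.025
A 0 1 -15 [ 0.18  0.98 -0.  ] [ 0.06  0.59 -0.27  0.72 -0.   -1.6 ] [-0.44  1.23 -0.    1.91  1.31 -3.14]
A 0 -1 -15 [ 0.18  0.98 -0.  ] [ 0.06  0.59 -0.27  0.72 -0.    1.55] [-0.44  1.23 -0.    1.91  1.31  0.  ]
A 10 1 -180 [ 0.08 -0.98 -0.17] [ 0.14  0.6  -0.25  0.73 -0.17 -1.51] [ 0.49  1.22  0.35  1.86 -1.13  2.76]
A 10 1 -165 [ 0.33 -0.93 -0.17] [ 0.14  0.6  -0.25  0.73 -0.17 -1.51] [ 0.52  1.03 -0.01  1.31 -1.32  2.37]
A 10 1 -150 [ 0.56 -0.81 -0.17] [ 0.14  0.6  -0.25  0.73 -0.17 -1.51] [ 0.53  0.79 -0.62 -0
[... 15523 characters left out ...]
08  0.44 -2.2 ] [-0.37  0.59 -1.25 -1.31  0.16  3.05]
B 30 -1 90 [ 0.86  0.07 -0.5 ] [-0.49  0.78 -0.01  1.08  0.44 -2.2 ] [-0.53  0.56 -1.21 -1.15  0.52  2.8 ]
B 30 -1 105 [ 0.82  0.29 -0.5 ] [-0.49  0.78 -0.01  1.08  0.44 -2.2 ] [-0.65  0.51 -1.07 -0.76  0.81  2.49]
B 30 -1 120 [ 0.71  0.49 -0.5 ] [-0.49  0.78 -0.01  1.08  0.44 -2.2 ] [-0.71  0.52 -0.84 -0.2   0.99  2.05]
B 30 -1 135 [ 0.56  0.66 -0.5 ] [-0.49  0.78 -0.01  1.08  0.44 -2.2 ] [-0.73  0.62 -0.54  0.45  1.05  1.53]
B 30 -1 150 [ 0.37  0.78 -0.5 ] [-0.49  0.78 -0.01  1.08  0.44 -2.2 ] [-0.71  0.77 -0.23  1.    0.99  1.07]
B 30 -1 165 [ 0.16  0.85 -0.5 ] [-0.49  0.78 -0.01  1.08  0.44 -2.2 ] [-0.67  0.91  0.05  1.39  0.87  0.75]
```

View pics/w2c.png

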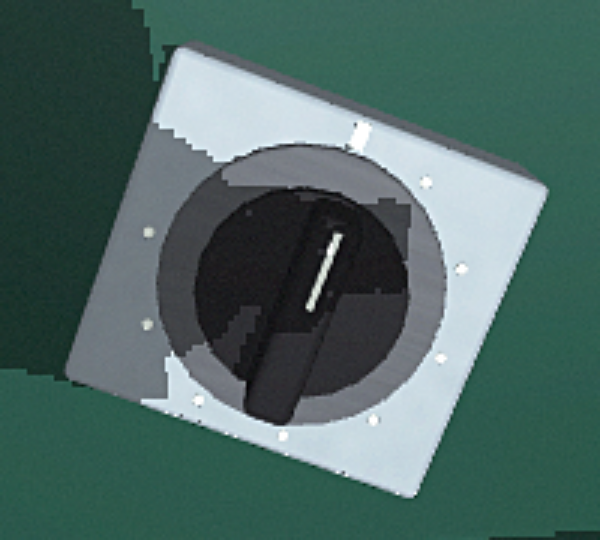

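```bash
python3 - <<'E'
from h import *
M=tool([0,0,-1],[0,1,0])
movep([0.59,0.0,0.33],rv(M))
f,T=wrist("w3")
for m in silhouettes("wrist","tipped1"):
    r=cv2.minAreaRect(np.argwhere(m["mask"])[:,::-1].astype(np.float32)); b=cv2.boxPoints(r)
    print(round(m["score"],2),np.round(r[0]),np.round(p2w(f,r[0],.09,T),3),[np.round(p2w(f,q,.09,T)[:2],3).tolist() for q in b])
for n in("tipped1_top","tipped1_base"):
    for d in tip_of("wrist",n): print(n,np.round(d["centre"]),round(d["score"],2),np.round(p2w(f,d["centre"],.074,T),3))
print(get_state()["clock"])
E
```

```text
0.98 [212. 224.] [ 0.606 -0.105  0.09 ] [[0.577, -0.174], [0.572, -0.034], [0.636, -0.033], [0.642, -0.18]]
0.64 [50. 10.] [ 0.415 -0.234  0.09 ] [[0.407, -0.275], [0.407, -0.189], [0.424, -0.192], [0.424, -0.279]]
tipped1_base [365. 201.] 0.84 [0.585 0.049 0.074]
12.1
```

View pics/w3.png

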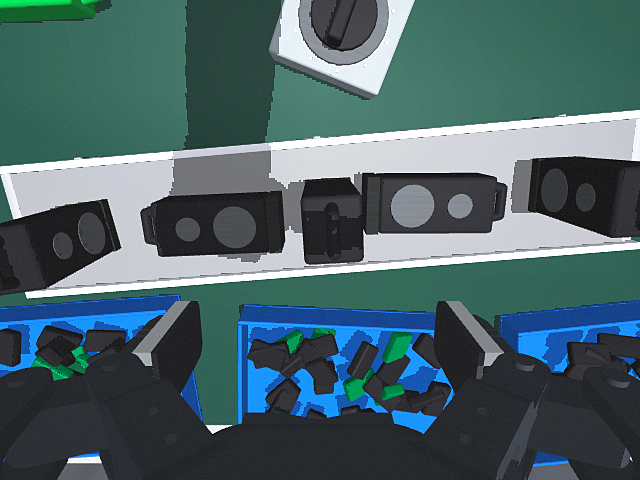

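The knob crop shows the mark pointing at the dash, so the knob is off. In w3, B is at (217,224) with its loop left and A is at (436,203) with its loop right. I'll take each axis from the top-face ends.

```bash
cat >> h.py <<'E'
UP=np.array([0,0,1.])
def upright(base,end,dest,psi,lean=25,gd=.055,sy=1,dry=False,zt=.33):
    from scipy.spatial.transform import Slerp
    d=np.array([*(end-base)[:2],0]); d/=np.linalg.norm(d); side=np.cross(UP,d); l=np.deg2rad(lean)
    M=tool(-np.sin(l)*d-np.cos(l)*UP,sy*side)
    U=R.from_rotvec(np.deg2rad(psi)*UP).as_matrix()@R.from_rotvec(np.pi/2*np.cross(d,UP)).as_matrix()@M
    P=lambda g,O:np.array(g)+.019*O[:,2]
    g=np.array([*(base[:2]+gd*d[:2]),.077]); zf=.050+gd
    qs=[ik(P(a,O),rv(O)) for a,O in(([*g[:2],zt],M),(g,M),([*dest,zt],U),([*dest,zf],U))]
    print("grasp",g.round(3),"toolz",U[:,2].round(2),[None if q is None else np.round(q,2).tolist() for q in qs])
    if dry or any(q is None for q in qs): return
    hi=P([*g[:2],zt],M); movep(hi,rv(M))
    move_l(P([*g[:2],.14],M),velocity=.25); print("touch",move_l(P(g,M),velocity=.08,until_force=12))
    grab(60); s=get_state(); print("grip",s["finger_gap"],s["grasp_force"],s["position"],s["clock"])
    move_l(hi,velocity=.2)
    sl=Slerp([0,1],R.from_matrix([M,U])); end_=P([*dest,zt],U)
    for t in np.linspace(.25,1,4):
        O=sl(t).as_matrix(); gp=(1-t)*np.array([*g[:2],zt])+t*np.array([*dest,zt])
        q=ik(P(gp,O),rv(O)); dq=np.abs(np.array(q)-get_state()["q"]).max(); print(t,round(dq,2))
        if dq>1.6: raise SystemExit("big jump")
        set_joints(q)
    print("at top",get_state()["finger_gap"],get_state()["clock"])
    f=grab_frame("scene"); cv2.imwrite(f"pics/up{int(get_state()['clock'])}.png",f["img"][:,:,::-1])
E
python3 - <<'E'
from h import *
f,T=wrist()
E={k:[p2w(f,q,.098,T) for q in v] for k,v in {"A":((378,204),(495,204)),"B":((283,221),(154,227))}.items()}
for k,(b,e) in E.items(): print(k,b.round(3),e.round(3),np.linalg.norm(b-e).round(3))
for k,dest,psis in(("A",(.585,.115),range(-120,-50,10)),("B",(.603,-.107),range(50,111,10))):
    for lean in(20,25):
        for p in psis: print(k,lean,p); upright(*E[k],dest,p,lean=lean,dry=True)
E
```

```text
A [0.586 0.059 0.098] [0.586 0.173 0.098] 0.114
B [ 0.603 -0.034  0.098] [ 0.609 -0.161  0.098] 0.128
A 20 -120
grasp [0.586 0.114 0.077] toolz [ 0.81 -0.47 -0.34] [[0.23, 0.46, 0.16, 1.36, -0.34, -1.33], [0.23, 0.65, -0.19, 0.81, -0.34, -1.33], [0.44, 0.15, -0.93, -0.52, -0.88, 0.46], [0.44, 0.78, -1.05, -1.26, -0.88, 0.46]]
A 20 -110
grasp [0.586 0.114 0.077] toolz [ 0.88 -0.32 -0.34] [[0.23, 0.46, 0.16, 1.36, -0.34, -1.33], [0.23, 0.65, -0.19, 0.81, -0.34, -1.33], [0.37, 0.1, -1.05, -0.7, -0.66, 0.29], [0.37, 0.85, -1.16, -1.56, -0.66, 0.29]]
A 20 -100
grasp [0.586 0.114 0.077] toolz [ 0.93 -0.16 -0.34] [[0.23, 0.46, 0.16, 1.36, -0.34, -1.33], [0.23, 0.65, -0.19, 0.81, -0.34, -1.33], [0.26, 0.06, -1.13, -0.81, -0.41, 0.16], [0.26, 0.92, -1.25, -1.79, -0.41, 0.16]]
A 20 -90
grasp [0.586 0.114 0.077] toolz [ 0.94 -0.   -0.34] [[0.23, 0.46, 0.16, 1.36, -0.34, -1.33], [0.23, 0.65, -0.19, 0.81, -0.34, -1.33], [0.13, 0.03, -1.19, -0.86, -0.12, 0.04], None]
A 20 -80
grasp [0.586 0.114 0.077] toolz [ 0.93  0.16 -0.34] [[0.23, 0.46, 0.16, 1.36, -0.34, -1.33], [0.23, 0.65, -0.19, 0.81, -0.3
[... 4492 characters left out ...]
62, 0.26, -0.13]]
B 25 90
grasp [ 0.605 -0.089  0.077] toolz [ 0.91  0.04 -0.42] [[-0.44, 0.54, 0.27, 1.51, 0.38, 1.04], [-0.44, 0.72, -0.08, 0.98, 0.38, 1.04], [-0.53, -0.01, -1.06, -0.54, 0.52, -0.27], [-0.53, 0.76, -1.23, -1.49, 0.52, -0.27]]
B 25 100
grasp [ 0.605 -0.089  0.077] toolz [ 0.88  0.2  -0.42] [[-0.44, 0.54, 0.27, 1.51, 0.38, 1.04], [-0.44, 0.72, -0.08, 0.98, 0.38, 1.04], [-0.63, 0.02, -0.98, -0.39, 0.75, -0.45], [-0.63, 0.7, -1.16, -1.25, 0.75, -0.45]]
B 25 110
grasp [ 0.605 -0.089  0.077] toolz [ 0.84  0.35 -0.42] [[-0.44, 0.54, 0.27, 1.51, 0.38, 1.04], [-0.44, 0.72, -0.08, 0.98, 0.38, 1.04], [-0.69, 0.08, -0.87, -0.16, 0.93, -0.68], [-0.69, 0.65, -1.05, -0.91, 0.93, -0.68]]
```

```bash
python3 - <<'E'
from h import *
upright(np.array([.586,.050,0]),np.array([.586,.175,0]),(.585,.115),-105)
E
ls pics
```

```text
grasp [0.586 0.105 0.077] toolz [ 0.88 -0.23 -0.42] [[0.25, 0.48, 0.17, 1.38, -0.42, -1.3], [0.25, 0.67, -0.17, 0.84, -0.42, -1.3], [0.3, 0.02, -1.02, -0.54, -0.51, 0.26], [0.3, 0.75, -1.19, -1.44, -0.51, 0.26]]
touch False
grip 0.6477210930450689 64.87929940223694 [0.58678351 0.09736141 0.06065867] 15.4583
0.25 0.38
0.5 0.46
0.75 0.53
1.0 0.56
at top 0.6481783124995038 18.9917
scene0.png
top0.png
up19.png
w1.png
w2.png
w2c.png
w3.png
```

View pics/up19.png

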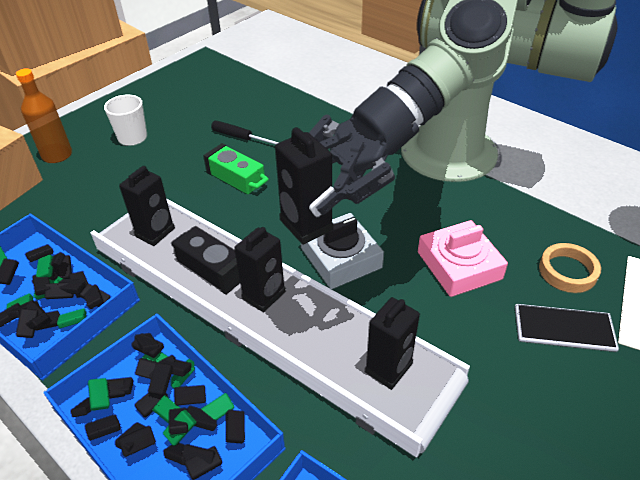

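Housing A hangs upright in the grip at (303,185) and the slot below at (305,300) is free. Next I'll lower it with the force guard.

```bash
cat >> h.py <<'E'
def place(zf):
    """lower until the base meets the belt (grasp height zf expected), let go, back off along the tool"""
    s=get_state(); Rm=R.from_rotvec(s["eef_rot"]).as_matrix(); p=np.array(s["position"]); gz=p[2]-.019*Rm[2,2]
    t=p-[0,0,gz-zf-.02]; move_l(t,velocity=.15); sleep(.2)
    hit=move_l(t-[0,0,.03],velocity=.02,until_force=6); s=get_state()
    print("hit",hit,"grasp z",s["position"][2]-.019*Rm[2,2],np.round(s["contact_force"],1),s["clock"])
    if not hit: return
    sleep(.2); let_go(); sleep(.2); p=np.array(s["position"]); move_l(p-.12*Rm[:,2],velocity=.12)
    s=get_state(); move_l(np.array(s["position"])+[0,0,.13],velocity=.25)
    f=grab_frame("scene"); cv2.imwrite(f"pics/pl{int(s['clock'])}.png",f["img"][:,:,::-1]); print(get_state()["clock"])
E
python3 - <<'E'
from h import *
place(.105)
E
ls pics
```

```text
hit True grasp z 0.10778610341036075 [-1.5 -0.9  5. ] 21.6667
scene0.png
top0.png
up19.png
w1.png
w2.png
w2c.png
w3.pngTraceback (most recent call last):
  File "<stdin>", line 2, in <module>
  File "h.py", line 47, in place
    sleep(.2); let_go(); sleep(.2); p=np.array(s["position"]); move_l(p-.12*Rm[:,2],velocity=.12)
                                                               ~~~~~~^^^^^^^^^^^^^^^^^^^^^^^^^^^^
cell.MotionError: the arm cannot follow that straight line within its joint ranges
```

```bash
python3 - <<'E'
from h import *
s=get_state(); Rm=R.from_rotvec(s["eef_rot"]).as_matrix(); p=np.array(s["position"]); print(s["finger_gap"],np.round(s["q"],2))
h=-Rm[:,2]*[1,1,0]; h/=np.linalg.norm(h)
for b,u in((.07,.03),(.07,.06),(.06,.09),(.04,.12),(.02,.14),(0,.16)):
    try: move_l(p+b*h+[0,0,u],velocity=.1); print("ok",b,u); break
    except MotionError: pass
s=get_state(); move_l(np.array([*s["position"][:2],.34]),velocity=.2)
f=grab_frame("scene"); cv2.imwrite("pics/pl.png",f["img"][:,:,::-1]); print(get_state()["clock"])
E
```

```text
1.0001871578171848 [ 0.3   0.74 -1.19 -1.42 -0.5   0.26]
ok 0.07 0.06
24.6583
```

View pics/pl.png

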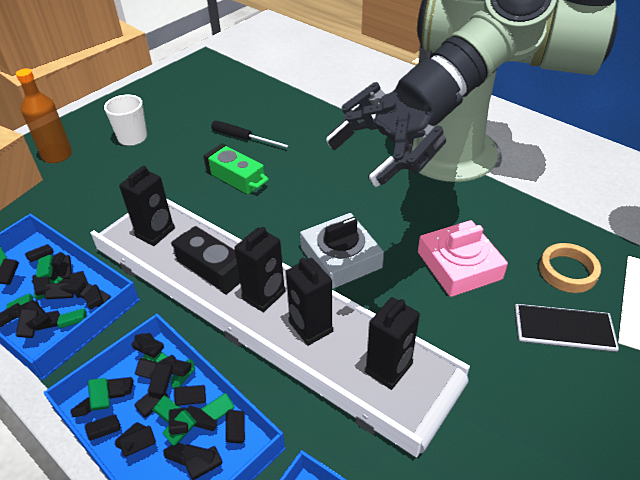

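Housing A stands upright at (310,300) and the other housings look undisturbed. Now B.

```bash
sed -i 's/move_l(p-.12\*Rm\[:,2\],velocity=.12)/h=-Rm[:,2]*[1,1,0]; move_l(p+.075*h+[0,0,.06],velocity=.1)/' h.py
python3 - <<'E'
from h import *
upright(np.array([.603,-.035,0]),np.array([.609,-.161,0]),(.603,-.107),95)
f=grab_frame("scene"); cv2.imwrite("pics/upB.png",f["img"][:,:,::-1])
E
```

```text
grasp [ 0.606 -0.09   0.077] toolz [ 0.9   0.12 -0.42] [[-0.45, 0.54, 0.27, 1.52, 0.38, 1.04], [-0.45, 0.72, -0.08, 0.99, 0.38, 1.04], [-0.58, 0.0, -1.02, -0.47, 0.64, -0.35], [-0.58, 0.74, -1.2, -1.38, 0.64, -0.35]]
touch False
grip 0.6475386435943123 64.72316980361938 [ 0.6066396  -0.08244927  0.06092318] 28.5667
0.25 0.41
0.5 0.48
0.75 0.53
1.0 0.57
at top 0.6467742371799811 32.175
```

View pics/upB.png

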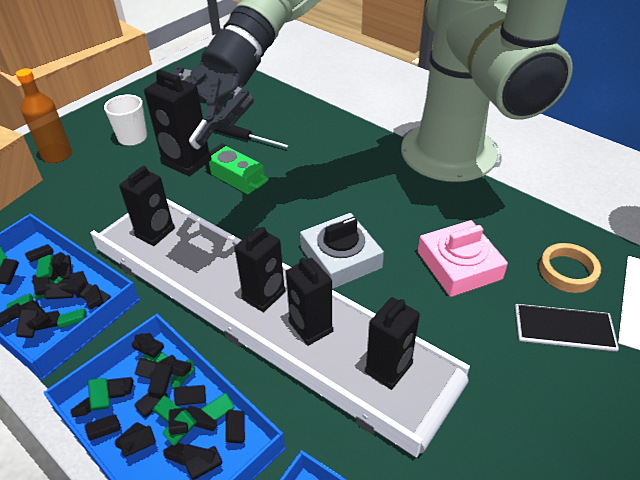

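Housing B is held upright at (175,125), above its free slot at (200,245). I'll lower it the same way.

```bash
python3 - <<'E'
from h import *
place(.105)
f,=[grab_frame("scene")]; cv2.imwrite("pics/end.png",f["img"][:,:,::-1])
E
```

```text
hit True grasp z 0.10317493369767193 [-1.3 -1.2  4.8] 35.025Traceback (most recent call last):
  File "<stdin>", line 2, in <module>
  File "h.py", line 47, in place
    sleep(.2); let_go(); sleep(.2); p=np.array(s["position"]); h=-Rm[:,2]*[1,1,0]; move_l(p+.075*h+[0,0,.06],velocity=.1)
                                                                                   ~~~~~~^^^^^^^^^^^^^^^^^^^^^^^^^^^^^^^^
cell.MotionError: the arm cannot follow that straight line within its joint ranges
```

```bash
python3 - <<'E'
from h import *
s=get_state(); Rm=R.from_rotvec(s["eef_rot"]).as_matrix(); p=np.array(s["position"]); print(s["finger_gap"])
h=-Rm[:,2]*[1,1,0]; h/=np.linalg.norm(h)
for b,u in((.07,.07),(.06,.08),(.06,.1),(.04,.12),(.02,.14),(0,.16)):
    try: move_l(p+b*h+[0,0,u],velocity=.1); print("ok",b,u); break
    except MotionError: pass
s=get_state(); move_l(np.array([*s["position"][:2],.34]),velocity=.2); sleep(.3)
f=grab_frame("scene"); cv2.imwrite("pics/end.png",f["img"][:,:,::-1]); print(get_state()["clock"],np.round(get_state()["contact_force"],1))
E
```

```text
1.0026902075587114
ok 0.06 0.08
38.3167 [-0.3  0.2 -0.3]
```

View pics/end.png

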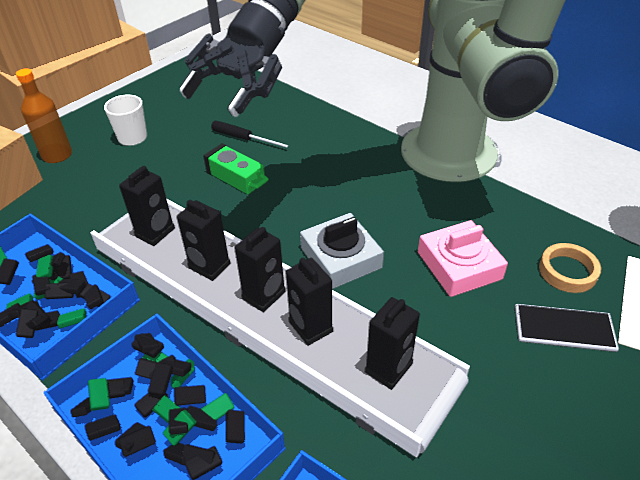

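All five housings stand upright on the belt; the two I placed are at (204,240) and (310,300). The knob hasn't moved and the gripper is clear.

```bash
python3 -c "
from cell import *
print(sign_off())"
```

```text
the job is handed in; nothing more can be done
None
```

I turned the speed knob to its off stop, stood both toppled housings upright on the belt with a force-guarded set-down, left the three standing ones in place, and handed the job in at about 38 s; no verdict was returned.

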